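# Tug-check and invert the purple tube cassette

## Task

Two tube cassettes sit latched in hand-cranked inverting stands. Give the white handle of the purple cassette a firm tug straight up, as far as the latch's slack allows, to confirm that the latch holds; let go of it, then turn its crank over until the purple cassette is completely upside down, and let go. Leave the grey cassette and its stand as they are.

Things in the scene. Friction and masses are not known exactly. Their poses are not given: they have to be found in the camera images.
- purple_handle (a point): White bar handle, 76 (y) x 12 (x) x 12 mm (z), on the clear lid of the purple 84 x 114 mm cassette. Point 8 mm under the bar's top, 28 mm above the lid. Frame turns with the cassette, z out of the lid; starts upright within 5 deg, yaw up to 12 deg. The fixed stand's level turning axis runs along y, 58 mm from here towards -z, 100 mm above the table, between posts 114 mm tall at y +-75.
- purple_crank (a point): Centre of the yellow crank sleeve, 16 mm thick, 50 mm long, level along y, spins on its pin. From purple_handle, in its frame: x -55, y -127, z -58 mm; so 55 mm off the axis. Starts on the robot's side at axis height; turns up, over and down the far side, 180 deg between firm stops, the far one exactly upside down. Takes about 4 N, stays where left. Crank arm 27 mm towards +y. Frame turns with it.
- purple_carrier (a joint): Slack of the purple cassette in its spring latch, m, along the handle's z. 0: home. Pulling the handle out with about 10 N starts to lift it, then 1.5 N per mm more; a firm stop holds at 0.005. It springs home when released, and stays home when upside down.
- grey_handle (a point): The same point on the handle of the look-alike grey cassette (white tube caps; the purple one's are blue) in an identical stand beside the purple one. Leave it as it is. Which of the two is on the left varies.

How it is judged:
By the outcome, as a careful person would: the job done as asked, in the order asked, and still so for the second after the job is handed in, with the robot touching nothing.
It also fails if it takes over 51 s, if anything falls off the work surface, if the arm or the gripper's body presses on something with over 40 N, if the wrist force passes 120 N, or if a joint passes its speed limit or range.

## Robot

A 6-joint arm with a two-finger parallel gripper is mounted at the origin on the work surface. World frame = base frame: x ahead of the robot, y to its left, z up, the work surface at z = 0. Lengths are in m, angles in degrees, forces in N, time in s.
With the tool pointing down it reaches from about 0.35 to 0.725 m from the base axis. Payload 6 kg.
Tool frame: the origin (TCP) lies at the very end of the fingers, on their centre line; the grasp point (between the pads) lies 19 mm behind it; z points along the fingers, y is the line along which they close (so a half turn about z gives the same grasp; the last joint's range is limited). The gripper opens to 85 mm and grips with 20 to 120 N. Pads are 22 mm wide; open, the fingers measure 114 mm over their backs; the gripper's body (76 mm by 85 mm) begins 54 mm behind the grasp point. The pads swing forward as they close: fully open they stand 13 mm farther back than shut.
Start: joints at [90.109, 2.303, 4.859, 0, -92.561, -19.12], TCP at [0.195, 0.567, 0.231] pointing down, gripper open.
Joint ranges: [-146.85, 146.85], [-73.84, 115.35], [-62.03, 85.46], [-188.31, 113.3], [-161.28, -10.13], [-171.36, 171.36]. Speed limits (degrees/s): [147.25, 147.25, 172.46, 180, 180, 180].

## Interface

Orientations are given as a 3x3 rotation matrix whose columns are the frame's x, y, z axes.
In Python, from workcell import * gives the robot as it stands.
- The arm moves only by the tool drive_tool, never from a script. Its argument "commands" is text: rows parted by semicolons, each of 7 numbers parted by spaces: the turn, a rotation vector about the tool's x, y, z in degrees, then the shift along the tool's x, y, z in cm, then the opening, from 0 (shut) to 1 (fully open). A call has 1 to 10 rows; each row shifts and turns the commanded pose from where the row before left it, along the tool's axes as they then stand; what a row does not reach is not made up. A row lasts 1/8 s, in which the tool goes at most 62.5 mm and 10.7 degrees, less where a joint would pass 70% of its speed; a pose out of reach is approached as far as the arm can. A call is refused whole if a number of a shift passes 6.25 or a number of a turn 10.7, either way. A call with a gripper value outside its range is refused whole. The fingers move at their own pace and stop on an object; "grip_force" is the grip in N (left out, the last holds). Time passes only in rows, so rows that do not move let the fingers close. It gives the time, the measured TCP pose, the force, the opening and the grip force at its end, in the units of the state.
- get_obs(): the state, without advancing time (a new reading comes with each control period).
- snapshot(name): name is "scene" or "top" or "wrist"; returns a dict with "image" (480x640x3 uint8, red, green, blue), "z_map" (480x640 float32, m along the optical axis (not along the pixel's ray), 0 where there is no reading), "fx", "fy", "cx", "cy" (pixels), "k1" (the pictures are not rectified: a ray, as slopes to the right and down, at radius r is drawn at 1 + k1 r^2 times it, then the intrinsics apply), "rvec" (rotation vector, rad) and "tvec" (3), from world to camera coordinates, as OpenCV has them; the wrist camera has in their place "mount" (4x4, takes a point from camera to tool coordinates, whose origin is the TCP and whose axes are the flange's). Camera axes: x right, y down, z forward; pixel columns grow to the right and rows downward; lengths in m; the calibration is good to about 2 mm. A picture is of the moment at which its call begins: read the wrist's pose just before it.
- close_job(): hands the job in; it is judged then, once.
Trained networks look in a picture, given as the dict that the camera call returned (one of the last four; its "shot" number tells which), for a name from the list of things; names that differ only in an ending like _2 or _b are one class to them, and where a whole thing is asked for, a point or a joint stands for the part that bears it (a point fixed in the world has none). Each returns a list of dicts, best first, with "confidence" (0 to 1); they miss things now and then, are a little off and sometimes report something else, mostly with a low value. They report only what shows in the picture. A call takes as long as a camera call.
- masks_of(picture, thing): "pixels" (480x640 bool, what is visible of it) and "location" ([row, column] in pixels, amid what is visible of it).
The state is a dict: "t": time; "joint_positions": joint angles; "joint_velocities": joint speeds; "effort": joint torques, N m; "eef_pos": TCP position; "tcp_rot": TCP orientation; "ft_force": force on the tool from outside, world axes, zero at the start; "torque": the same for the moment, N m; "finger_gap": opening from 0.0 (shut) to 1.0 (fully open); "grasp_force": force on a finger pad.
Only numpy, scipy, OpenCV 4.12 (cv2) and the standard library are available. Lean on these libraries where they do the work, as an engineer would, in place of code of your own. Each camera call takes 0.05 s, during which the arm holds its last target. There are 200 camera calls.

## Working session

There is one attempt and no reset: what is moved stays moved. The work goes in short steps, Python scripts to look and compute and a tool call to move; the robot and the scene stay as the last step left them, time stands still between calls to the robot, and variables do not carry over. Pictures are saved under pics/ and viewed, at most 10 in all, crops included, and the job is handed in when it is done.

Besides the shell and the picture viewer there is one more tool, called after "Call:" by a JSON object that holds its "method" and its "body", one argument or row to a line. drive_tool: Moves the arm, as the interface text tells. Its arguments: {"type":"object","properties":{"commands":{"type":"string"},"grip_force":{"type":"number"}},"required":["commands"]}

```bash
mkdir -p pics; cat > h.py <<'E'
from workcell import *
import numpy as np, cv2
def pts(p, m):
    v,u=np.nonzero(m & (p["z_map"]>0)); z=p["z_map"][v,u]
    xd=(u-p["cx"])/p["fx"]; yd=(v-p["cy"])/p["fy"]
    x,y=xd.copy(),yd.copy()
    for _ in range(10):
        f=1+p["k1"]*(x*x+y*y); x,y=xd/f,yd/f
    c=np.stack([x*z,y*z,z],1)
    if "mount" in p: 
        return (c@p["mount"][:3,:3].T+p["mount"][:3,3])
    R=cv2.Rodrigues(np.array(p["rvec"],float))[0]
    return (c-np.ravel(p["tvec"]))@R
E
python3 - <<'E'
from h import *
for n in ("scene","top"):
    p=snapshot(n); cv2.imwrite(f"pics/{n}0.png",p["image"][...,::-1])
    for t in ("purple_handle","grey_handle","purple_crank","purple_carrier"):
        for r in masks_of(p,t)[:2]:
            P=pts(p,r["pixels"]); 
            print(n,t,round(r["confidence"],2),np.round(r["location"]),r["pixels"].sum(),np.median(P,0).round(4) if len(P) else None)
E
```

```text
scene purple_handle 0.64 [301. 264.] 2857 [ 0.5576 -0.1753  0.129 ]
scene grey_handle 0.84 [268. 458.] 2455 [0.5793 0.2198 0.1292]
scene purple_crank 0.84 [306. 262.] 3941 [ 0.5556 -0.1817  0.127 ]
scene purple_carrier 0.98 [302. 262.] 2879 [ 0.557  -0.1749  0.129 ]
top purple_handle 0.57 [233. 397.] 2619 [ 0.5422 -0.1687  0.1297]
top grey_handle 0.83 [224. 194.] 2718 [0.5656 0.2242 0.1291]
top purple_crank 0.65 [234. 401.] 3570 [ 0.5385 -0.1774  0.1287]
top purple_carrier 0.57 [233. 395.] 2588 [ 0.5423 -0.1697  0.1297]
```

View pics/scene0.png

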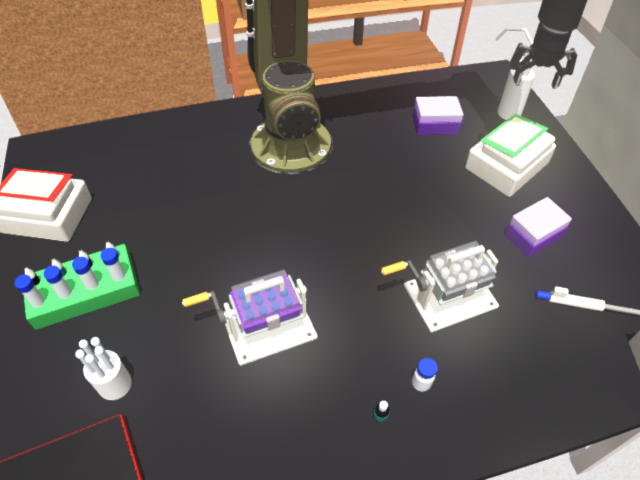

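View pics/top0.png

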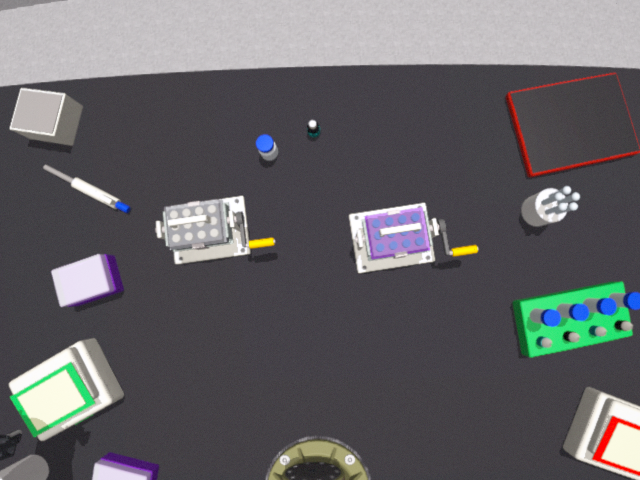

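The pictures show the purple cassette on the right: its handle is at about (400,229) in the top view and (264,289) in the scene view. Its yellow crank sleeve is at (464,251) and (197,299).

```bash
python3 - <<'E'
from h import *
np.set_printoptions(suppress=True,precision=4)
W={"top":((370,440,215,245),(450,482,240,260)),"scene":((240,290,270,305),(180,213,290,308))}
for n in W:
    p=snapshot(n); hsv=cv2.cvtColor(p["image"],cv2.COLOR_RGB2HSV).astype(int)
    for k,(a,b,c,d) in zip("hy",W[n]):
        m=np.zeros((480,640),bool); m[c:d,a:b]=1
        m&=((hsv[...,1]<50)&(hsv[...,2]>170)) if k=="h" else ((abs(hsv[...,0]-25)<10)&(hsv[...,1]>130))
        P=pts(p,m); 
        if k=="h": P=P[(P[:,2]>.148)&(P[:,2]<.18)]
        else: P=P[P[:,2]>.07]
        (cx,cy),s,_=cv2.minAreaRect(P[:,:2].astype(np.float32))
        l=cv2.fitLine(P[:,:2].astype(np.float32),cv2.DIST_L2,0,.01,.01).ravel()
        print(n,k,len(P),"med",np.median(P,0),"rect",cx,cy,np.array(s),"z",np.percentile(P[:,2],[5,50,95]),"yaw",np.degrees(np.arctan(-l[0]/l[1])))
o=get_obs(); print(o["tcp_rot"],o["eef_pos"])
E
```

```text
top h 275 med [ 0.5464 -0.1704  0.1652] rect 0.5472316741943359 -0.17157001793384552 [0.0124 0.0743] z [0.1605 0.1652 0.1677] yaw 7.922805
top y 198 med [ 0.5079 -0.3049  0.1077] rect 0.5079346299171448 -0.30591702461242676 [0.016  0.0497] z [0.1026 0.1077 0.1109] yaw 8.530104
scene h 321 med [ 0.5468 -0.1719  0.1642] rect 0.545161247253418 -0.17204612493515015 [0.0138 0.076 ] z [0.1536 0.1642 0.1677] yaw 7.8116093
scene y 109 med [ 0.509  -0.306   0.1058] rect 0.5047356486320496 -0.30516108870506287 [0.0163 0.0491] z [0.0987 0.1058 0.1117] yaw 9.965515
[[ 0.9455 -0.3257 -0.    ]
 [-0.3257 -0.9455 -0.    ]
 [-0.      0.     -1.    ]] [0.1954 0.5673 0.2313]
```

Call:
{"method": "drive_tool", "body": {
  "commands": "0 0 0 3.6 3.65 0 0.6;0 0 0 3.6 3.65 0 0.6;0 0 0 3.6 3.65 0 0.6;0 0 0 3.6 3.65 0 0.6;0 0 0 3.6 3.65 0 0.6;0 0 0 3.6 3.65 0 0.6;0 0 0 3.6 3.65 0 0.6;0 0 0 3.6 3.65 0 0.6;0 0 0 3.6 3.65 0 0.6;0 0 0 3.6 3.65 0 0.6",
  "grip_force": 60
}}

```text
t: 1.85
eef_pos: [0.4173, 0.1033, 0.2317]
tcp_rot: [[0.946, -0.325, 0.001], [-0.325, -0.946, 0.001], [0.001, -0.001, -1.0]]
ft_force: [0.7, 0.7, -0.8]
finger_gap: 0.596
grasp_force: 0.0
```

Call:
{"method": "drive_tool", "body": {
  "commands": "0 0 0 3.6 3.65 0 0.6;0 0 0 3.6 3.65 0 0.6;0 0 0 3.6 3.65 0 0.6;0 0 0 3.6 3.65 0 0.6;0 0 10.5 0 0 0 0.6;0 0 10.5 0 0 0 0.6;0 0 10.5 0 0 0 0.6;0 0 10.5 0 0 0 0.6;0 0 10.5 0 0 0 0.6;0 0 10.5 0 0 0 0.6"
}}

```text
t: 3.1
eef_pos: [0.5055, -0.0801, 0.2314]
tcp_rot: [[0.133, -0.991, 0.0], [-0.991, -0.133, -0.0], [0.0, -0.0, -1.0]]
ft_force: [-0.1, -0.0, 0.0]
finger_gap: 0.603
grasp_force: 0.0
```

```bash
cat >> h.py <<'E'
def to(x,y,z,yaw=7.9):
    o=get_obs(); R=np.array(o["tcp_rot"]); d=R.T@(np.array([x,y,z])-o["eef_pos"])*100
    a=np.radians(yaw+180); ty=np.array([np.cos(a),np.sin(a),0]); tz=np.array([0,0,-1.]); 
    G=np.stack([np.cross(ty,tz),ty,tz],1)
    print("t",o["t"],"pos",np.round(o["eef_pos"],4),"shift cm",d.round(2),"turn",np.degrees(cv2.Rodrigues(R.T@G)[0].ravel()).round(2),"F",np.round(o["ft_force"],1),"gap",round(o["finger_gap"],3))
E
python3 -c "
from h import *
to(.5465,-.1715,.20)"
```

```text
t 3.1 pos [ 0.5055 -0.0801  0.2314] shift cm [ 9.61 -2.85  3.14] turn [-0.01 -0.   -0.26] F [-0.1 -0.   0. ] gap 0.603
```

Call:
{"method": "drive_tool", "body": {
  "commands": "0 0 -0.3 3.2 -0.95 0 0.6;0 0 0 3.2 -0.95 0 0.6;0 0 0 3.2 -0.95 0 0.6;0 0 0 0 0 0 0.6;0 0 0 0 0 0 0.6"
}}

```text
t: 3.72
eef_pos: [0.5473, -0.1708, 0.2313]
tcp_rot: [[0.144, -0.99, -0.0], [-0.99, -0.144, 0.0], [-0.0, 0.0, -1.0]]
ft_force: [0.2, 0.4, 0.2]
finger_gap: 0.598
grasp_force: 0.0
```

```bash
python3 - <<'E'
from h import *
np.set_printoptions(suppress=True,precision=4)
to(.5465,-.1715,.139)
o=get_obs(); p=snapshot("wrist"); cv2.imwrite("pics/w1.png",p["image"][...,::-1])
P=pts(p,np.ones((480,640),bool)); R=np.array(o["tcp_rot"])
hsv=cv2.cvtColor(p["image"],cv2.COLOR_RGB2HSV)[p["z_map"]>0].astype(int)
Q=P@R.T+o["eef_pos"]
m=(Q[:,2]>.155)&(Q[:,2]<.18)&(hsv[:,1]<60)&(np.hypot(Q[:,0]-.546,Q[:,1]+.171)<.06)
q=Q[m]; print(len(q))
if len(q)>20:
    print(np.median(q,0),cv2.minAreaRect(q[:,:2].astype(np.float32)),np.percentile(q[:,2],[5,50,95]))
m=(abs(hsv[:,0]-25)<10)&(hsv[:,1]>130)&(Q[:,2]>.07)&(Q[:,2]<.15); q=Q[m]
if len(q)>20: print("y",len(q),np.median(q,0),cv2.minAreaRect(q[:,:2].astype(np.float32)),np.percentile(q[:,2],[5,50,95]))
E
```

```text
t 3.725 pos [ 0.5473 -0.1708  0.2313] shift cm [0.05 0.08 9.23] turn [0.   0.   0.37] F [0.2 0.4 0.2] gap 0.598
2659
[ 0.5483 -0.1745  0.1652] ((0.5477145314216614, -0.17044022679328918), (0.011898337863385677, 0.07654634118080139), 7.784680366516113) [0.1628 0.1652 0.1665]
y 1953 [ 0.5098 -0.3035  0.108 ] ((0.5084258317947388, -0.3037241995334625), (0.016299709677696228, 0.04982742667198181), 7.961157321929932) [0.103 0.108 0.11 ]
```

View pics/w1.png

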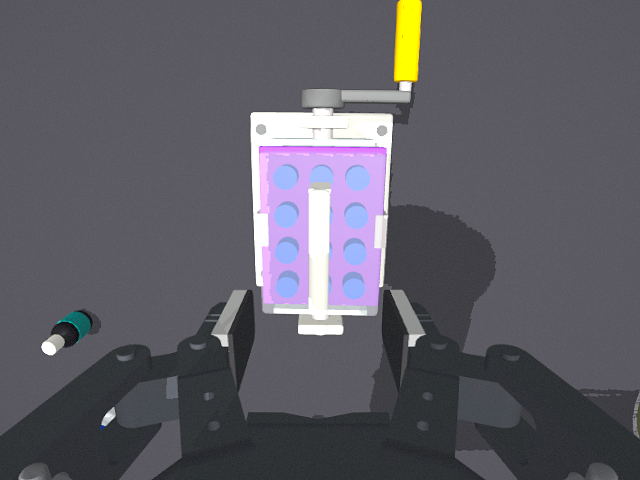

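The bar runs vertically at about (319,240), centred between the fingers and aligned with the pads. The crank sleeve is at (407,40).

Call:
{"method": "drive_tool", "body": {
  "commands": "0 0 0.3 0 0 1.5 0.6;0 0 0 0 0 1.5 0.6;0 0 0 0 0 1.5 0.6;0 0 0 0 0 1.5 0.6;0 0 0 0 0 1.5 0.6;0 0 0 0 0 1.0 0.6;0 0 0 0 0 0.5 0.6;0 0 0 0 0 0 0.6"
}}

```text
t: 4.78
eef_pos: [0.5474, -0.1711, 0.1412]
tcp_rot: [[0.139, -0.99, -0.0], [-0.99, -0.139, -0.0], [0.0, 0.0, -1.0]]
ft_force: [0.7, 0.7, -0.4]
finger_gap: 0.6
grasp_force: 0.0
```

Call:
{"method": "drive_tool", "body": {
  "commands": "0 0 0 0 0 0 0;0 0 0 0 0 0 0;0 0 0 0 0 0 0;0 0 0 0 0 0 0;0 0 0 0 0 0 0;0 0 0 0 0 0 0;0 0 0 0 0 0 0;0 0 0 0 0 0 0",
  "grip_force": 60
}}

```text
t: 5.78
eef_pos: [0.5473, -0.1711, 0.142]
tcp_rot: [[0.139, -0.99, 0.0], [-0.99, -0.139, -0.0], [0.0, -0.0, -1.0]]
ft_force: [-4.3, 2.1, 6.0]
finger_gap: 0.132
grasp_force: 59.0
```

Call:
{"method": "drive_tool", "body": {
  "commands": "0 0 0 0 0 -0.1 0;0 0 0 0 0 -0.1 0;0 0 0 0 0 -0.1 0;0 0 0 0 0 0 0;0 0 0 0 0 0 0"
}}

```text
t: 6.4
eef_pos: [0.5469, -0.1711, 0.1429]
tcp_rot: [[0.139, -0.99, -0.002], [-0.99, -0.139, 0.0], [-0.0, 0.002, -1.0]]
ft_force: [1.7, -5.1, -11.2]
finger_gap: 0.127
grasp_force: 58.3
```

Call:
{"method": "drive_tool", "body": {
  "commands": "0 0 0 0 0 -0.1 0;0 0 0 0 0 -0.1 0;0 0 0 0 0 0 0;0 0 0 0 0 0 0"
}}

```text
t: 6.9
eef_pos: [0.5469, -0.171, 0.1451]
tcp_rot: [[0.139, -0.99, -0.002], [-0.99, -0.139, 0.0], [-0.0, 0.002, -1.0]]
ft_force: [2.5, -6.0, -13.4]
finger_gap: 0.128
grasp_force: 58.3
```

Call:
{"method": "drive_tool", "body": {
  "commands": "0 0 0 0 0 -0.1 0;0 0 0 0 0 -0.1 0;0 0 0 0 0 -0.1 0;0 0 0 0 0 0 0;0 0 0 0 0 0 0"
}}

```text
t: 7.52
eef_pos: [0.5467, -0.171, 0.1472]
tcp_rot: [[0.138, -0.99, -0.003], [-0.99, -0.138, 0.001], [-0.001, 0.003, -1.0]]
ft_force: [2.9, -6.9, -16.9]
finger_gap: 0.127
grasp_force: 58.8
```

Call:
{"method": "drive_tool", "body": {
  "commands": "0 0 0 0 0 -0.1 0;0 0 0 0 0 -0.1 0;0 0 0 0 0 0 0;0 0 0 0 0 0 0"
}}

```text
t: 8.02
eef_pos: [0.5463, -0.171, 0.1473]
tcp_rot: [[0.138, -0.99, -0.005], [-0.99, -0.138, 0.001], [-0.002, 0.005, -1.0]]
ft_force: [5.2, -8.6, -22.7]
finger_gap: 0.123
grasp_force: 58.6
```

Call:
{"method": "drive_tool", "body": {
  "commands": "0 0 0 0 0 -0.1 0;0 0 0 0 0 -0.1 0;0 0 0 0 0 0 0;0 0 0 0 0 0 0;0 0 0 0 0 0 0"
}}

```text
t: 8.65
eef_pos: [0.546, -0.1711, 0.1474]
tcp_rot: [[0.138, -0.99, -0.007], [-0.99, -0.138, 0.001], [-0.002, 0.006, -1.0]]
ft_force: [7.1, -11.0, -30.3]
finger_gap: 0.124
grasp_force: 58.5
```

Call:
{"method": "drive_tool", "body": {
  "commands": "0 0 0 0 0 0.2 0;0 0 0 0 0 0.2 0;0 0 0 0 0 0.2 0;0 0 0 0 0 0.2 0;0 0 0 0 0 0.2 0;0 0 0 0 0 0.2 0;0 0 0 0 0 0 0;0 0 0 0 0 0 0"
}}

```text
t: 9.65
eef_pos: [0.5469, -0.1711, 0.1422]
tcp_rot: [[0.139, -0.99, -0.001], [-0.99, -0.139, -0.0], [0.0, 0.001, -1.0]]
ft_force: [-5.3, -3.4, -6.5]
finger_gap: 0.125
grasp_force: 61.8
```

Call:
{"method": "drive_tool", "body": {
  "commands": "0 0 0 0 0 0 0.4;0 0 0 0 0 0 0.4;0 0 0 0 0 0 0.4;0 0 0 0 0 0 0.4"
}}

```text
t: 10.15
eef_pos: [0.5477, -0.1709, 0.1419]
tcp_rot: [[0.139, -0.99, 0.001], [-0.99, -0.139, -0.0], [0.0, -0.001, -1.0]]
ft_force: [0.1, 0.2, 0.4]
finger_gap: 0.4
grasp_force: 0.0
```

Call:
{"method": "drive_tool", "body": {
  "commands": "0 0 0 0 0 -1 0.4;0 0 0 0 0 -2 0.4;0 0 0 0 0 -3 0.4;0 0 0 3.4 1.4 0 0.4;0 0 0 3.4 1.4 0 0.4;0 0 0 3.4 1.4 0 0.4;0 0 0 3.3 1.5 0 0.4;0 0 0 0 0 0 0.4;0 0 0 0 0 0 0.4"
}}

```text
t: 11.28
eef_pos: [0.5099, -0.3126, 0.2024]
tcp_rot: [[0.139, -0.99, 0.001], [-0.99, -0.139, -0.0], [0.001, -0.001, -1.0]]
ft_force: [-0.7, 0.8, 0.1]
finger_gap: 0.398
grasp_force: 0.0
```

```bash
python3 - <<'E'
from h import *
np.set_printoptions(suppress=True,precision=4)
to(.510,-.3125,.081)
o=get_obs(); p=snapshot("wrist")
P=pts(p,np.ones((480,640),bool)); R=np.array(o["tcp_rot"])
hsv=cv2.cvtColor(p["image"],cv2.COLOR_RGB2HSV)[p["z_map"]>0].astype(int)
Q=P@R.T+o["eef_pos"]
m=(abs(hsv[:,0]-25)<10)&(hsv[:,1]>130)&(Q[:,2]>.07)&(Q[:,2]<.15); q=Q[m]
if len(q)>20: print("y",len(q),np.median(q,0),cv2.minAreaRect(q[:,:2].astype(np.float32)),np.percentile(q[:,2],[5,50,95,99]))
cv2.imwrite("pics/w2.png",p["image"][...,::-1])
E
```

```text
t 11.275 pos [ 0.5099 -0.3126  0.2024] shift cm [-0.01  0.01 12.14] turn [-0.06 -0.03  0.07] F [-0.7  0.8  0.1] gap 0.398
y 1731 [ 0.5086 -0.3061  0.108 ] ((0.5082413554191589, -0.3033246695995331), (0.015619591809809208, 0.051841821521520615), 7.613770961761475) [0.103  0.108  0.1097 0.1103]
```

View pics/w2.png

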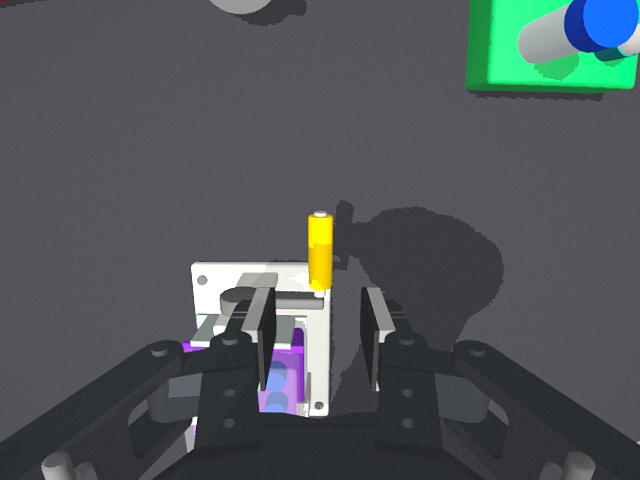

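The sleeve at about (320,250) is centred between the fingers, and the way down is clear.

Call:
{"method": "drive_tool", "body": {
  "commands": "0 0 0 0 0.05 2.5 0.4;0 0 0 0 0.05 2.5 0.4;0 0 0 0 0 2.5 0.4;0 0 0 0 0 2.5 0.4;0 0 0 0 0 1.5 0.4;0 0 0 0 0 0.4 0.4;0 0 0 0 0 0 0.4"
}}

```text
t: 12.2
eef_pos: [0.5091, -0.3128, 0.0832]
tcp_rot: [[0.139, -0.99, 0.001], [-0.99, -0.139, -0.001], [0.001, -0.001, -1.0]]
ft_force: [-0.3, 0.4, 0.6]
finger_gap: 0.399
grasp_force: 0.0
```

Call:
{"method": "drive_tool", "body": {
  "commands": "0 0 0 0 0 0 0;0 0 0 0 0 0 0;0 0 0 0 0 0 0;0 0 0 0 0 0 0;0 0 0 0 0 0 0;0 0 0 0 0 0 0",
  "grip_force": 30
}}

```text
t: 12.95
eef_pos: [0.5089, -0.313, 0.0826]
tcp_rot: [[0.139, -0.99, 0.001], [-0.99, -0.139, -0.001], [0.001, -0.0, -1.0]]
ft_force: [-0.6, -1.2, 2.4]
finger_gap: 0.172
grasp_force: 29.3
```

Call:
{"method": "drive_tool", "body": {
  "commands": "0 0 0 0 -0.04 -0.38 0;0 0 0 0 -0.04 -0.38 0;0 0 0 0 -0.12 -0.46 0;0 0 0 0 -0.13 -0.47 0;0 0 0 0 -0.2 -0.44 0;0 0 0 0 -0.2 -0.43 0;0 0 0 0 0 0 0;0 0 0 0 0 0 0"
}}

```text
t: 13.95
eef_pos: [0.5147, -0.3121, 0.1069]
tcp_rot: [[0.138, -0.99, -0.003], [-0.99, -0.138, 0.0], [-0.0, 0.003, -1.0]]
ft_force: [-3.1, -4.2, -2.5]
finger_gap: 0.169
grasp_force: 29.5
```

```bash
cat >> h.py <<'E'
def arc(U=.5168,Z=.1):
    o=get_obs(); g=np.array(o["eef_pos"])-.019*np.array(o["tcp_rot"])[:,2]*1
    u=g[:2]@[.9905,.1374]-U; z=g[2]-Z
    print("t",o["t"],"u",round(u*1e3,1),"z",round(z*1e3,1),"r",round(np.hypot(u,z)*1e3,1),"phi",np.degrees(np.arctan2(z,-u)).round(1),"F",np.round(o["ft_force"],1))
E
python3 -c "
from h import *
arc()"
```

```text
t 13.95 u -49.8 z 25.9 r 56.1 phi 27.5 F [-3.1 -4.2 -2.5]
```

Turning smoothly with low forces. I'll continue.

Call:
{"method": "drive_tool", "body": {
  "commands": "0 0 0 0 -0.27 -0.4 0;0 0 0 0 -0.28 -0.38 0;0 0 0 0 -0.34 -0.34 0;0 0 0 0 -0.34 -0.34 0;0 0 0 0 -0.39 -0.28 0;0 0 0 0 -0.4 -0.27 0;0 0 0 0 -0.43 -0.2 0;0 0 0 0 -0.44 -0.2 0;0 0 0 0 0 0 0"
}}

```text
t: 15.08
eef_pos: [0.5435, -0.3083, 0.1331]
tcp_rot: [[0.139, -0.99, -0.002], [-0.99, -0.139, -0.001], [0.001, 0.002, -1.0]]
ft_force: [-6.4, -0.8, 5.8]
finger_gap: 0.178
grasp_force: 30.2
```

```bash
python3 -c "
from h import *
arc()"
```

```text
t 15.075 u -20.8 z 52.1 r 56.0 phi 68.3 F [-6.4 -0.8  5.8]
```

Call:
{"method": "drive_tool", "body": {
  "commands": "0 0 0 0 -0.47 -0.12 0;0 0 0 0 -0.47 -0.12 0;0 0 0 0 -0.48 -0.04 0;0 0 0 0 -0.48 -0.04 0;0 0 0 0 -0.48 0.04 0;0 0 0 0 -0.48 0.04 0;0 0 0 0 -0.47 0.12 0;0 0 0 0 -0.47 0.12 0;0 0 0 0 0 0 0"
}}

```text
t: 16.2
eef_pos: [0.5827, -0.3029, 0.1333]
tcp_rot: [[0.139, -0.99, 0.001], [-0.99, -0.139, -0.001], [0.002, -0.001, -1.0]]
ft_force: [-0.9, -3.0, 4.3]
finger_gap: 0.177
grasp_force: 30.2
```

```bash
python3 -c "
from h import *
arc()"
```

```text
t 16.2 u 18.7 z 52.3 r 55.6 phi 109.6 F [-0.9 -3.   4.3]
```

Call:
{"method": "drive_tool", "body": {
  "commands": "0 0 0 0 -0.43 0.2 0;0 0 0 0 -0.44 0.2 0;0 0 0 0 -0.4 0.27 0;0 0 0 0 -0.39 0.28 0;0 0 0 0 -0.34 0.34 0;0 0 0 0 -0.34 0.34 0;0 0 0 0 -0.28 0.38 0;0 0 0 0 -0.27 0.4 0;0 0 0 0 0 0 0"
}}

```text
t: 17.32
eef_pos: [0.6115, -0.2989, 0.1075]
tcp_rot: [[0.139, -0.99, 0.001], [-0.99, -0.139, -0.001], [0.001, -0.001, -1.0]]
ft_force: [2.8, -5.9, 2.1]
finger_gap: 0.172
grasp_force: 30.0
```

```bash
python3 -c "
from h import *
arc()"
```

```text
t 17.325 u 47.8 z 26.5 r 54.7 phi 151.0 F [ 2.8 -5.9  2.1]
```

Call:
{"method": "drive_tool", "body": {
  "commands": "0 0 0 0 -0.2 0.43 0;0 0 0 0 -0.2 0.44 0;0 0 0 0 -0.12 0.46 0;0 0 0 0 -0.13 0.47 0;0 0 0 0 -0.03 0.48 0;0 0 0 0 -0.03 0.4 0;0 0 0 0 0 0 0;0 0 0 0 0 0 0"
}}

```text
t: 18.32
eef_pos: [0.6179, -0.298, 0.0818]
tcp_rot: [[0.139, -0.99, 0.0], [-0.99, -0.139, -0.001], [0.001, -0.0, -1.0]]
ft_force: [-2.2, -4.5, 6.5]
finger_gap: 0.169
grasp_force: 30.4
```

```bash
python3 -c "
from h import *
arc()"
```

```text
t 18.325 u 54.2 z 0.8 r 54.2 phi 179.2 F [-2.2 -4.5  6.5]
```

Close to the stop; I'll press down until it's firm.

Call:
{"method": "drive_tool", "body": {
  "commands": "0 0 0 0 0 0.15 0;0 0 0 0 0 0.15 0;0 0 0 0 0 0 0;0 0 0 0 0 0 0"
}}

```text
t: 18.82
eef_pos: [0.618, -0.2981, 0.0816]
tcp_rot: [[0.139, -0.99, 0.002], [-0.99, -0.139, -0.002], [0.002, -0.001, -1.0]]
ft_force: [-6.7, -0.5, 16.3]
finger_gap: 0.171
grasp_force: 31.3
```

Call:
{"method": "drive_tool", "body": {
  "commands": "0 0 0 0 0 0.15 0;0 0 0 0 0 0.15 0;0 0 0 0 0 0 0;0 0 0 0 0 0 0"
}}

```text
t: 19.32
eef_pos: [0.6181, -0.2981, 0.0813]
tcp_rot: [[0.14, -0.99, 0.003], [-0.99, -0.14, -0.003], [0.004, -0.002, -1.0]]
ft_force: [-11.0, 3.1, 25.7]
finger_gap: 0.175
grasp_force: 32.2
```

Call:
{"method": "drive_tool", "body": {
  "commands": "0 0 0 0 0 -0.2 0;0 0 0 0 0 -0.1 0;0 0 0 0 0 0 0;0 0 0 0 0 0 0.4;0 0 0 0 0 0 0.4;0 0 0 0 0 0 0.4;0 0 0 0 0 0 0.4"
}}

```text
t: 20.2
eef_pos: [0.6177, -0.2971, 0.0774]
tcp_rot: [[0.139, -0.99, -0.001], [-0.99, -0.139, 0.0], [-0.001, 0.001, -1.0]]
ft_force: [0.3, 0.3, 0.4]
finger_gap: 0.398
grasp_force: 0.0
```

Call:
{"method": "drive_tool", "body": {
  "commands": "0 0 0 0 0 -1 0.4;0 0 0 0 0 -2 0.4;0 0 0 0 0 -3 0.4;0 0 0 0 0 -4 0.4;0 0 0 0 0 -4 0.4;0 0 0 3 0 -2 0.4;0 0 0 3 0 0 0.4;0 0 0 0 0 0 0.4"
}}

```text
t: 21.2
eef_pos: [0.6259, -0.3587, 0.2395]
tcp_rot: [[0.137, -0.991, 0.001], [-0.991, -0.137, -0.001], [0.001, -0.001, -1.0]]
ft_force: [0.5, 1.2, -0.1]
finger_gap: 0.401
grasp_force: 0.0
```

```bash
python3 - <<'E'
from h import *
np.set_printoptions(suppress=True,precision=4)
to(.6,-.3,.2)
p=snapshot("scene"); im=cv2.resize(p["image"][230:380,150:350],(800,600)); cv2.imwrite("pics/s2.png",im[...,::-1])
for n,w in (("top",(430,500,190,260)),):
    p=snapshot(n); hsv=cv2.cvtColor(p["image"],cv2.COLOR_RGB2HSV).astype(int)
    m=np.zeros((480,640),bool); m[w[2]:w[3],w[0]:w[1]]=1
    m&=(abs(hsv[...,0]-25)<10)&(hsv[...,1]>130); P=pts(p,m); P=P[(P[:,2]>.07)&(P[:,2]<.15)]
    if len(P): print(len(P),np.median(P,0),np.percentile(P[:,2],[5,95]))
    cv2.imwrite("pics/t2.png",p["image"][150:300,300:500][...,::-1])
E
```

```text
t 21.2 pos [ 0.6259 -0.3587  0.2395] shift cm [-6.17  1.77  3.94] turn [-0.06 -0.05 -0.04] F [ 0.5  1.2 -0.1] gap 0.401
52 [ 0.6184 -0.3076  0.1062] [0.1021 0.1095]
```

View pics/s2.png

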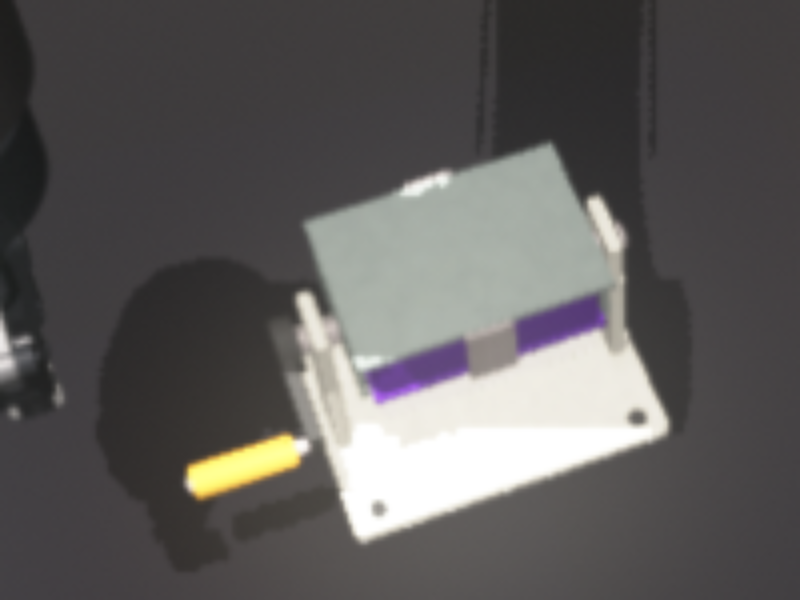

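The cassette is upside down, with its grey underside up at about (460,250) in the crop. The crank is on the far side at (245,467), and the gripper is clear. Before handing in, I'll check that the underside is level.

```bash
python3 - <<'E'
from h import *
for n in ("scene","top"):
    p=snapshot(n); P=pts(p,np.ones((480,640),bool))
    c=P[:,:2]-[.5455,-.1712]; u=c@[.9905,.1374]; v=c@[-.1374,.9905]
    k=(abs(u)<.03)&(abs(v)<.04)&(P[:,2]>.1)&(P[:,2]<.2)
    A=np.c_[u[k],v[k],np.ones(k.sum())]; s=np.linalg.lstsq(A,P[k,2],rcond=None)[0]
    print(n,k.sum(),np.degrees(s[:2]).round(2),s[2].round(4))
E
```

```text
scene 1108 [-0.13  0.06] 0.132
top 0 [0. 0.] 0.0
```

The underside is level to about 0.1°.

```bash
python3 -c "
from workcell import *
print(close_job())"
```

```text
the job is handed in; nothing more can be done
None
```

I tugged the purple cassette's handle up to the latch stop, where it held at about 30 N, and let go. I then cranked the cassette over to the far stop (underside level to about 0.1°), released it, left the grey stand untouched, and handed the job in at about 21 s.

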